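# Zero the peak pointer and hold a contact rod on a battery terminal

### The arm

A 6-joint arm with a two-finger parallel gripper is mounted at the origin on the work surface. World frame = base frame: x ahead of the robot, y to its left, z up, the work surface at z = 0. Lengths are in mm, angles in rad, forces in N, time in s.
With the tool pointing down it reaches from about 300 to 850 mm from the base axis. Payload 4.2 kg.
Tool frame: the origin (TCP) lies at the very end of the fingers, on their centre line; the grasp point (between the pads) lies 19 mm behind it (ctrl.pinch_z is the distance from the TCP to the grasp point, in mm); x points along the fingers, z is the direction in which the jaws open and shut, and the axes are right-handed (so a half turn about x gives the same grasp; the last joint's range is limited). The gripper opens to 91 mm and grips with 3 to 60 N. Pads are 32 mm wide; open, the fingers measure 118 mm over their backs; the gripper's body (76 mm by 178 mm) begins 60 mm behind the grasp point.
Start: joints at [-1.193, 0.32, 1.565, -0, 1.257, -0.02], TCP at [222.754, -530.117, 213.976] pointing down, gripper open.
Joint ranges: [-3.11, 3.11], [-0.84, 2.01], [0.21, 2.61], [-1.34, 4.49], [0.05, 2.63], [-2.56, 2.56]. Speed limits (rad/s): [2.57, 2.57, 3.14, 3.14, 3.14, 3.14].

### API

Orientations are given as a unit quaternion [w, x, y, z].
In Python, from workcell import ctrl, cams gives the robot as it stands.
- The arm moves only by the tool jog_arm, never from a script. Its argument "rows" is one flat list of numbers, 7 for each row, row after row: the turn, a rotation vector about the tool's x, y, z as a fraction of full scale, then the shift along the tool's x, y, z as a fraction of full scale, then the opening in per cent of the stroke, from 0 (shut) to 100 (fully open). In form: [ax, ay, az, tx, ty, tz, fingers, ax, ay, az, tx, ty, tz, fingers, ...]. A call has 1 to 12 rows; each row shifts and turns the commanded pose from where the row before left it, along the tool's axes as they then stand; what a row does not reach is not made up. Full scale, the value 1, is 40 cm for a shift and 90 degrees for a turn. A row lasts 1/10 s, in which the tool goes at most 50 mm and 8.59 degrees, less where a joint would pass 70% of its speed; a pose out of reach is approached as far as the arm can. A call with a number of a shift or a turn outside -1 to 1 is refused whole. A call with a gripper value outside its range is refused whole. The fingers move at their own pace and stop on an object; "newtons" is the grip in N (left out, the last holds). Time passes only in rows, so rows that do not move let the fingers close. It gives the time, the measured TCP pose, the force and the opening at its end, in the units of the state.
- ctrl.observe(): the state, without advancing time (a new reading comes with each control period).
- cams.read_camera(name): name is "side" or "top"; returns a dict with "image" (420x560x3 uint8, blue, green, red), "K" (3x3 intrinsics, pixels), "distortion" ([k1, k2, p1, p2, k3] as OpenCV has them; the pictures are not rectified), "extrinsics" (4x4, takes a point from world to camera coordinates). Camera axes: x right, y down, z forward; pixel columns grow to the right and rows downward; lengths in mm; the calibration is good to about 2 mm. A picture is of the moment at which its call begins. There is no depth.
- ctrl.sign_off(): hands the job in, once; it reports no verdict.
The state is a dict: "clock": time; "joint_pos": joint angles; "dq": joint speeds; "joint_efforts": joint torques, N m; "position": TCP position; "orientation": TCP orientation; "ft_force": force on the tool from outside, world axes, zero at the start; "wrist_torque": the same for the moment, N m; "width": finger opening in mm.
Only numpy, scipy, OpenCV 4.12 (cv2) and the standard library are available. Lean on these libraries where they do the work, as an engineer would, in place of code of your own. Each camera call takes 0.05 s, during which the arm holds its last target. There are 200 camera calls.

### The job

First turn the black peak-pointer knob on top of the white tester fully back (anticlockwise) to its zero stop. Then take the red-handled contact rod out of the grey holder, feed it down through both brass guide bushings of the contact stand, upper then lower, and push the copper spring contact on the battery about halfway down. Finish while still gripping the rod and holding it pressed there, and leave the black-handled rod, the spare battery and the screwdriver where they are.

Things in the scene. Friction and masses are not known exactly. Their poses are not given: they have to be found in the camera images.
- tester: fixed white instrument case, 150 x 150 mm, flat top at 62 mm height; origin at the centre of its underside, z up. The pointer knob turns about the vertical axis through the origin. Its printed scale starts with a red zero mark on the +x side.
- peak_pointer (a joint): angle of the pointer knob in rad: 0 at the zero stop (pointer along the tester's +x axis), growing clockwise seen from above, up to 1.7. It begins 0.6 to 1.3 away from zero, so it must be turned anticlockwise; light friction of 0.03 N m, it stays where it is left, and a rigid stop ends it at 0.
- pointer_grip (a point): point on the knob's axis to grip, 91 mm above the table. The black bar grip is 44 mm long, 14 mm thick and reaches from 70 to 97 mm height; its long direction is this point's x axis (the red pointer end is +x) and turns with the knob. Under it is a black disc of 42 mm diameter from 63 to 70 mm height.
- holder: fixed grey block 60 x 140 x 50 mm (its x, y, z), origin at the centre of its underside. Two vertical sockets, 13.5 mm bore and 40 mm deep, at 35 mm either side of the centre along its y axis; the red rod stands in one and the black rod in the other. Grip a rod with the fingers closing along the holder's x axis.
- red_rod: loose contact rod, 160 mm long, about 90 g: brass shank 12 mm in diameter from the tip up to 110 mm with a chamfered end (8 mm flat), then a round red handle 20 mm in diameter from 110 to 160 mm. Origin at the tip's centre, z along the rod towards the handle. It stands upright in its socket, tip 10 mm above the table.
- red_rod_tip (a point): centre of the red rod's lower end face (same point as its origin)
- red_rod_grip (a point): middle of the red handle, on the axis, 135 mm above the tip
- black_rod: bystander: the same rod with a black handle, standing in the other socket; leave it there
- stand: fixed contact stand with a small orange and purple battery clamped in it. Origin on the table, straight under the common vertical axis of both bushings; z up, base plate from -50 to 120 mm along x and -48 to 72 mm along y. Aluminium post 34 x 18 mm, 173 mm high, 58 mm from the axis along +y; it carries two brass bushing blocks 44 x 44 x 15 mm.
- upper_bushing (a point): centre of the upper bushing's top mouth, 170 mm above the table. Bore 15 mm, with a 4 mm lead-in chamfer, block from 155 to 170 mm height
- lower_bushing (a point): centre of the lower bushing's top mouth, 115 mm above the table, straight under the upper one. Same bore and chamfer, block from 100 to 115 mm height
- contact_top (a point): top centre of the copper spring contact (24 mm disc) on the battery terminal, straight under the bushings, 86 mm above the table when free; moves down as it is pressed
- contact (a joint): how far the copper contact is pressed, m: 0 free, 0.014 at its bottom stop. Spring of 600 N/m (about 4 N at halfway, 8 N at the bottom); the rod's own weight presses it only about 2 mm.
- spare_battery: bystander: loose orange and purple battery 45 x 97 x 52 mm (58 mm over its terminals), origin at the centre of its underside
- screwdriver: bystander: loose yellow-handled screwdriver lying on the table

How it is judged:
By the outcome, as a careful person would: the job done as asked, in the order asked, and still so for the second after the job is handed in, while the arm keeps its last pose, push and grip.
It also fails if it takes over 64 s, if anything falls off the work surface, if the arm or the gripper's body presses on something with over 40 N, if the wrist force passes 120 N, or if a joint passes its speed limit or range.

## Working session

There is one attempt and no reset: what is moved stays moved. The work goes in short steps, Python scripts to look and compute and a tool call to move; the robot and the scene stay as the last step left them, time stands still between calls to the robot, and variables do not carry over. Pictures are saved under pics/ and viewed, about 8 in all and at most 12, crops included, and the job is handed in when it is done.

Besides the shell and the picture viewer there is one more tool, called after "Call:" as name(argument=value, ...) on one line, values as JSON. jog_arm: Moves the arm, as the interface text tells. Shift numbers are shares of 40 cm and turn numbers shares of 90 degrees, none past 1 either way. Its arguments: {"type":"object","properties":{"rows":{"type":"array"},"newtons":{"type":"number"}},"required":["rows"]}

```bash
mkdir -p pics; ls; python3 - <<'E'
from workcell import ctrl,cams
import cv2
print(ctrl.observe(), ctrl.pinch_z)
for n in("top","side"):
    d=cams.read_camera(n); cv2.imwrite(f"pics/{n}0.png",d["image"]); print(n,d["K"],d["distortion"],d["extrinsics"])
E
```

```text
pics
{'clock': 0.0, 'joint_pos': array([-1.19302758e+00,  3.20300956e-01,  1.56565155e+00, -2.15568145e-06,
        1.25739922e+00, -2.00025629e-02]), 'dq': array([ 9.11751890e-05,  3.73085941e-04,  1.68588580e-04,  1.81080124e-03,
       -8.20287873e-04,  1.08209050e-03]), 'joint_efforts': array([ 5.87524373e-04, -4.12457621e+01, -2.31973493e+01,  7.28612160e-02,
        4.56265337e-02, -1.54155136e-04]), 'position': array([ 222.55074708, -529.64812507,  213.12574904]), 'orientation': array([ 0.58842071,  0.3917087 ,  0.58944353, -0.39100088]), 'ft_force': array([-0.02585525, -0.34046475,  0.22238937]), 'wrist_torque': array([0.02320684, 0.01710519, 0.02818003]), 'width': 91.07174847168648} 18.8
top [[497.25800729   0.         282.50264467]
 [  0.         497.25800729 206.34428639]
 [  0.           0.           1.        ]] [0.00325689 0.         0.         0.         0.        ] [[-1.69000387e-02 -9.99843996e-01 -5.13543576e-03  1.34903548e+01]
 [-9.95786430e-01  1.72940102e-02 -9.00572231e-02  6.14050036e+02]
 [ 9.01319861e-02  3.59182669e-03 -9.95923352e-01  1.12782646e+03]
 [ 0.00000000e+00  0.00000000e+00  0.00000000e+00  1.00000000e+00]]
side [[442.17046944   0.         275.47774633]
 [  0.         442.17046944 205.57234866]
 [  0.           0.           1.        ]] [-0.06235719  0.          0.          0.          0.        ] [[ 9.97200145e-01 -7.44679786e-02 -6.81102356e-03 -5.85366288e+02]
 [-4.58488992e-02 -5.36915273e-01 -8.42389380e-01  1.10398439e+02]
 [ 5.90740918e-02  8.40343091e-01 -5.38826263e-01  1.04688871e+03]
 [ 0.00000000e+00  0.00000000e+00  0.00000000e+00  1.00000000e+00]]
```

View pics/top0.png

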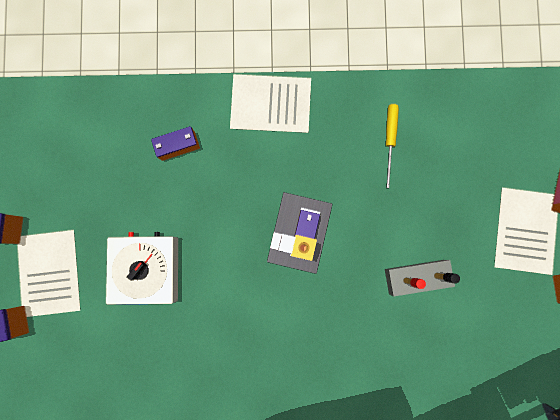

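View pics/side0.png

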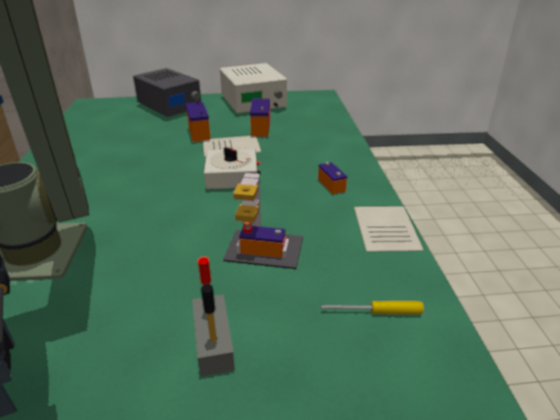

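The top view shows the tester at (140,270), the stand at (302,235), the holder at (422,278) with the red rod's top at (418,284) and the black one at (453,278), the battery at (175,142), and the screwdriver at (391,140). The side view shows the same layout, with bushings at (246,190) and (247,212) and the red handle at (204,270).

```bash
cat > h.py <<'E'
import cv2,numpy as np
from workcell import ctrl,cams
def cam(n): return cams.read_camera(n)
def ray(d,px):
    u=cv2.undistortPoints(np.array([[px]],float),d["K"],d["distortion"])[0,0]
    E=d["extrinsics"];R=E[:3,:3];return -R.T@E[:3,3], R.T@np.r_[u,1]
def plane(d,px,z):
    c,v=ray(d,px);return c+v*(z-c[2])/v[2]
def proj(d,P):
    E=d["extrinsics"];return cv2.projectPoints(np.array(P,float).reshape(-1,1,3),cv2.Rodrigues(E[:3,:3])[0],E[:3,3],d["K"],d["distortion"])[0][:,0]
def tri(a,pa,b,pb):
    (c1,v1),(c2,v2)=ray(a,pa),ray(b,pb);s=np.linalg.lstsq(np.c_[v1,-v2],c2-c1,rcond=None)[0]
    p,q=c1+v1*s[0],c2+v2*s[1];return (p+q)/2,np.linalg.norm(p-q)
E
python3 - <<'E'
import cv2,numpy as np
i=cv2.imread("pics/top0.png");s=cv2.imread("pics/side0.png")
def c(i,x,y,w,h,W,H): return cv2.resize(i[y:y+h,x:x+w],(W,H),interpolation=cv2.INTER_CUBIC)
a=np.hstack([c(i,100,230,80,60+20,400,400)[:,:400],c(i,262,185,80,80+10,356,400)])
b=np.hstack([c(i,380,250,90,50,360,200),c(s,225,165,85,105,162,200),c(s,190,250,50,50,234,200)])
cv2.imwrite("pics/c1.png",np.vstack([a,b]))
E
```

```text
(no output)
```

View pics/c1.png

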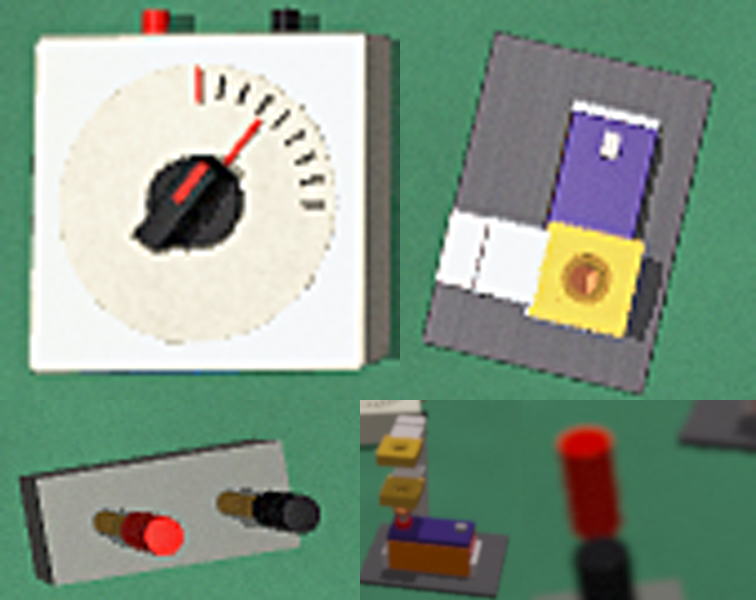

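The composite shows the tester with its red zero mark straight "up" (+x) and the pointer about 40° clockwise of it. The stand's yellow upper block has its hole at about (324,248), and the red rod's top is at about (419,284).

```bash
cat > m.py <<'E'
from h import *
t=dict(cam("top"));s=dict(cam("side"))
np.set_printoptions(precision=1,suppress=True)
def big(mask,box):
    x,y,w,h=box;m=np.zeros_like(mask);m[y:y+h,x:x+w]=mask[y:y+h,x:x+w]
    c=max(cv2.findContours(m,cv2.RETR_EXTERNAL,cv2.CHAIN_APPROX_NONE)[0],key=cv2.contourArea);return c
def rect(d,c,z):
    P=np.array([plane(d,p,z)[:2] for p in c[:,0].astype(float)],np.float32)
    return cv2.minAreaRect(P)
def cen(c): m=cv2.moments(c);return m["m10"]/m["m00"],m["m01"]/m["m00"]
H=cv2.cvtColor(t["image"],cv2.COLOR_BGR2HSV);S=cv2.cvtColor(s["image"],cv2.COLOR_BGR2HSV)
R=lambda H,lo,hi:cv2.inRange(H,lo,hi)
wh=R(H,(0,0,190),(180,60,255)); print("tester",rect(t,big(wh,(95,225,90,85)),62))
g=R(H,(0,0,110),(180,45,185)); print("holder",rect(t,big(g,(380,250,90,50)),50))
b=big(R(H,(15,120,120),(32,255,255)),(285,225,40,40)); print("bush",rect(t,b,170))
print("base",rect(t,big(R(H,(0,0,60),(180,60,140))|R(H,(120,60,60),(140,255,255))|wh|R(H,(15,120,120),(32,255,255)),(262,185,80,90)),10))
red=big(R(H,(0,150,225),(8,255,255))|R(H,(172,150,225),(180,255,255)),(400,270,40,30)); print("redtop",cen(red),plane(t,cen(red),170))
sr=R(S,(0,150,60),(6,255,255))|R(S,(174,150,60),(180,255,255));c=big(sr,(190,250,30,45));print("side red",cv2.boundingRect(c))
bk=R(H,(0,0,0),(180,255,75));c=big(bk,(120,255,35,30));print("knob",cen(c))
rp=R(H,(0,120,120),(8,255,255))|R(H,(172,120,120),(180,255,255))
for z,box in((62,(138,240,5,12)),(97,(130,260,16,14)),(62,(144,252,10,12))):
    x,y,w,h=box;q=np.argwhere(rp[y:y+h,x:x+w])[:,::-1]+[x,y];print("red",z,len(q),[plane(t,p,z)[:2] for p in (q[0],q[-1],q.mean(0))])
by=R(S,(12,120,80),(30,255,255));c=big(by,(230,180,32,20));print("side upper bush",rect(s,c,170),cen(c))
for n,P in(("bush",[*(np.array(rect(t,b,170)[0])),170]),):print(proj(s,[P]))
print(tri(t,cen(b),s,cen(big(by,(230,180,32,18)))))
E
python3 m.py
```

```text
tester ((474.43780517578125, 324.719482421875), (148.02720642089844, 146.88851928710938), 89.35687255859375)
holder ((445.95654296875, -306.29132080078125), (59.90949249267578, 139.08035278320312), 8.064667701721191)
bush ((517.3336791992188, -38.678131103515625), (43.870201110839844, 43.69148635864258), 76.09705352783203)
base ((554.114501953125, -35.232635498046875), (119.67605590820312, 169.0794219970703), 75.6787109375)
redtop (420.54545454545456, 283.7424242424242) [ 440.7 -271.6  170. ]
side red (198, 257, 13, 28)
knob (137.78924327704814, 270.4146341463415)
red 62 7 [array([534.2, 326. ]), array([520.7, 325.9]), array([527.4, 325.9])]
red 97 25 [array([494.3, 302.4]), array([475.3, 323.8]), array([484.6, 317.1])]
red 62 16 [array([509.1, 298.9]), array([491.6, 312.2]), array([500.3, 305.7])]
side upper bush ((519.2909545898438, -47.625885009765625), (63.642005920410156, 48.99836349487305), 75.74024963378906) (245.09256004686583, 191.6133567662566)
[[244.1 189. ]]
(array([518.2, -39.2, 165.4]), np.float64(2.1022573476530373))
```

```bash
cat >> h.py <<'E'
def go(pos,yaw=None):
    "print turn about tool x (deg, share) and tool-frame shift shares (after that turn) to reach pos"
    from scipy.spatial.transform import Rotation as Ro
    o=ctrl.observe();w,x,y,z=o["orientation"];R=Ro.from_quat([x,y,z,w])
    M=R.as_matrix();cur=np.degrees(np.arctan2(M[1,2],M[0,2]))
    print("t",round(o["clock"],2),"pos",o["position"].round(1),"xaxis",M[:,0].round(4),"jawyaw",round(cur,2),"q",o["joint_pos"].round(2),"F",o["ft_force"].round(1),"w",round(o["width"],1))
    if yaw is not None:
        a=-((yaw-cur+90)%180-90);print("turn",round(a,2),"share",round(a/90,4));M=M@Ro.from_rotvec([np.radians(a),0,0]).as_matrix()
    print("shift share",(M.T@(np.array(pos)-o["position"])/400).round(4))
E
python3 -c "
from h import *
go([474.5,324.7,150],53)"
```

```text
t 0.2 pos [ 222.6 -529.8  213.4] xaxis [-4.e-04  1.e-03 -1.e+00] jawyaw -67.21 q [-1.19  0.32  1.57  0.    1.26 -0.02] F [ 0.3 -0.  -0.3] w 91.3
turn 59.79 share 0.6644
shift share [ 0.1605 -0.7827 -2.085 ]
```

```bash
python3 -c "
from h import *
go([474.5,324.7,205])"
```

```text
t 0.2 pos [ 222.6 -529.8  213.4] xaxis [-4.e-04  1.e-03 -1.e+00] jawyaw -67.21 q [-1.19  0.32  1.57  0.    1.26 -0.02] F [ 0.3 -0.  -0.3] w 91.3
shift share [ 0.023   1.4081 -1.7256]
```

Call:
jog_arm(rows=[0,0,0,0,0.0704,-0.0863,100,0,0,0,0,0.0704,-0.0863,100,0,0,0,0,0.0704,-0.0863,100,0,0,0,0,0.0704,-0.0863,100,0,0,0,0,0.0704,-0.0863,100,0,0,0,0,0.0704,-0.0863,100,0,0,0,0,0.0704,-0.0863,100,0,0,0,0,0.0704,-0.0863,100,0,0,0,0,0.0704,-0.0863,100,0,0,0,0,0.0704,-0.0863,100,0,0,0,0,0.0704,-0.0863,100,0,0,0,0,0.0704,-0.0863,100])

```text
clock: 1.4
position: [373.9, -15.5, 214.1]
orientation: [0.589, 0.391, 0.589, -0.391]
ft_force: [0.7, -0.6, -0.1]
width: 91.2
```

Call:
jog_arm(rows=[0,0,0,0,0.0704,-0.0863,100,0,0,0,0,0.0704,-0.0863,100,0,0,0,0,0.0704,-0.0863,100,0,0,0,0,0.0704,-0.0863,100,0,0,0,0,0.0704,-0.0863,100,0,0,0,0,0.0704,-0.0863,100,0,0,0,0,0.0704,-0.0863,100,0,0,0,0,0.0704,-0.0863,100,-0.0891,0,0,0,0,0,100,-0.0891,0,0,0,0,0,100,-0.0891,0,0,0,0,0,100,-0.0891,0,0,0,0,0,100])

```text
clock: 2.6
position: [474.4, 324.7, 213.5]
orientation: [0.675, 0.211, 0.675, -0.212]
ft_force: [1.1, -0.2, -0.5]
width: 91.4
```

Call:
jog_arm(rows=[-0.0891,0,0,0,0,0,100,-0.0891,0,0,0,0,0,100,-0.0891,0,0,0,0,0,100,-0.0891,0,0,0,0,0,100,-0.0891,0,0,0,0,0,100,-0.0891,0,0,0,0,0,100,-0.0891,0,0,0,0,0,100,-0.0891,0,0,0,0,0,100,-0.0891,0,0,0,0,0,100,-0.0891,0,0,0,0,0,100,-0.0891,0,0,0,0,0,100,0,0,0,0,0,0,50])

```text
clock: 3.8
position: [474.4, 324.5, 213.7]
orientation: [0.632, -0.316, 0.633, 0.316]
ft_force: [-0.4, 0.5, 0.2]
width: 85.7
```

```bash
python3 -c "
from h import *
go([474.5,324.7,75],53)"
```

```text
t 3.8 pos [474.4 324.5 213.7] xaxis [-4.e-04 -4.e-04 -1.e+00] jawyaw 53.06 q [ 0.58  0.32  1.57 -0.    1.26 -0.35] F [-0.4  0.5  0.2] w 85.7
turn 0.06 share 0.0007
shift share [3.467e-01 1.000e-04 8.000e-04]
```

Call:
jog_arm(rows=[0,0,0,0.09,0,0,50,0,0,0,0.09,0,0,50,0,0,0,0.08,0,0,50,0,0,0,0.05,0,0,50,0,0,0,0.037,0,0,50,0,0,0,0,0,0,50,0,0,0,0,0,0,0,0,0,0,0,0,0,0,0,0,0,0,0,0,0,0,0,0,0,0,0,0,0,0,0,0,0,0,0,0,0,0,0,0,0,0], newtons=12)

```text
clock: 5.0
position: [476.1, 326.4, 76.1]
orientation: [0.635, -0.315, 0.631, 0.316]
ft_force: [2.1, 3.9, -0.8]
width: 13.9
```

```bash
python3 -c "
from h import *
go([474.5,324.7,75],90);print(ctrl.observe()['wrist_torque'])"
```

```text
t 5.0 pos [476.1 326.4  76.1] xaxis [ 0.0039  0.004  -1.    ] jawyaw 53.03 q [ 0.58  0.44  1.76  0.    0.94 -0.35] F [ 2.1  3.9 -0.8] w 13.9
turn -36.97 share -0.4108
shift share [ 0.0027  0.0039 -0.0043]
[ 7.83719988e-01 -4.56845616e-01  5.49957435e-04]
```

Call:
jog_arm(rows=[0,0,0,0,0,0.005,0,-0.05,0,0,0,0,0,0,-0.05,0,0,0,0,0,0,-0.05,0,0,0,0,0,0,-0.05,0,0,0,0,0,0,-0.05,0,0,0,0,0,0,-0.05,0,0,0,0,0,0,-0.05,0,0,0,0,0,0,-0.03,0,0,0,0,0,0,0,0,0,0,0,0,0,0,0,0,0,0,0,0])

```text
clock: 6.1
position: [476.3, 327.1, 76.1]
orientation: [0.513, -0.488, 0.511, 0.488]
ft_force: [-0.1, 4.3, 4.9]
width: 13.9
```

```bash
python3 -c "
from h import *
go([476,326,75],90);print(ctrl.observe()['wrist_torque'])"
```

```text
t 6.1 pos [476.3 327.1  76.1] xaxis [ 0.0018  0.002  -1.    ] jawyaw 87.21 q [ 0.58  0.44  1.75  0.    0.95 -0.94] F [-0.1  4.3  4.9] w 13.9
turn -2.79 share -0.031
shift share [ 0.0026  0.0008 -0.0028]
[ 0.83338716 -0.0647406   0.0015408 ]
```

Call:
jog_arm(rows=[-0.01,0,0,0,0,0,0,-0.01,0,0,0,0,0,0,-0.01,0,0,0,0,0,0,-0.01,0,0,0,0,0,0,0,0,0,0,0,0,0,0,0,0,0,0,0,0])

```text
clock: 6.7
position: [476.3, 327.2, 76.0]
orientation: [0.498, -0.503, 0.496, 0.503]
ft_force: [-0.0, 4.1, 5.1]
width: 14.2
```

```bash
python3 -c "
from h import *
go([476,326,75],90);print(ctrl.observe()['wrist_torque'])"
```

```text
t 6.7 pos [476.3 327.2  76. ] xaxis [ 0.0016  0.0025 -1.    ] jawyaw 90.73 q [ 0.58  0.44  1.75  0.    0.95 -1.  ] F [-0.   4.1  5.1] w 14.2
turn 0.73 share 0.0081
shift share [ 0.0026  0.0008 -0.0031]
[ 0.85313786 -0.1313449  -0.44360679]
```

Call:
jog_arm(rows=[0,0,0,0,0,0,60,0,0,0,0,0,0,60,0,0,0,0,0,0,60,0,0,0,0,0,0,60,0,0,0,0,0,0,60,0,0,0,-0.05,0,0,60,0,0,0,-0.12,0,0,60,0,0,0,-0.12,0,0,60,0,0,0,-0.12,0,0,60])

```text
clock: 7.6
position: [475.4, 325.8, 240.7]
orientation: [-0.496, 0.504, -0.496, -0.504]
ft_force: [-0.0, -0.0, 1.1]
width: 55.0
```

```bash
python3 -c "
from h import *
go([441,-271.6,236]);go([441,-271.6,240],8)"
```

```text
t 7.6 pos [475.4 325.8 240.7] xaxis [-5.e-04 -7.e-04 -1.e+00] jawyaw 90.87 q [ 0.58  0.31  1.52 -0.    1.32 -1.  ] F [-0.  -0.   1.1] w 55.0
shift share [ 0.0129  0.1086 -1.492 ]
t 7.6 pos [475.4 325.8 240.7] xaxis [-5.e-04 -7.e-04 -1.e+00] jawyaw 90.87 q [ 0.58  0.31  1.52 -0.    1.32 -1.  ] F [-0.  -0.   1.1] w 55.0
turn 82.87 share 0.9208
shift share [ 0.0029 -1.467  -0.2929]
```

Call:
jog_arm(rows=[0,0,0,0,0.0078,-0.1066,60,0,0,0,0,0.0078,-0.1066,60,0,0,0,0,0.0078,-0.1066,60,0,0,0,0,0.0078,-0.1066,60,0,0,0,0,0.0078,-0.1066,60,0,0,0,0,0.0078,-0.1066,60,0,0,0,0,0.0078,-0.1066,60,0,0,0,0,0.0078,-0.1066,60,0,0,0,0,0.0078,-0.1066,60,0,0,0,0,0.0078,-0.1066,60,0,0,0,0,0.0078,-0.1066,60,0,0,0,0,0.0078,-0.1066,60])

```text
clock: 8.8
position: [445.5, -187.8, 239.2]
orientation: [-0.496, 0.504, -0.496, -0.504]
ft_force: [0.6, 0.9, -0.8]
width: 54.6
```

Call:
jog_arm(rows=[0,0,0,0,0.0078,-0.1066,60,0,0,0,0,0.0078,-0.1066,60,0.0837,0,0,0,0,0,60,0.0837,0,0,0,0,0,60,0.0837,0,0,0,0,0,60,0.0837,0,0,0,0,0,60,0.0837,0,0,0,0,0,60,0.0837,0,0,0,0,0,60,0.0837,0,0,0,0,0,60,0.0837,0,0,0,0,0,60,0.0837,0,0,0,0,0,60,0.0837,0,0,0,0,0,60])

```text
clock: 10.0
position: [440.9, -271.4, 239.0]
orientation: [0.701, -0.094, 0.701, 0.094]
ft_force: [0.3, 0.8, 0.7]
width: 54.4
```

Call:
jog_arm(rows=[0.0837,0,0,0,0,0,60,0,0,0,0,0,0,60])

```text
clock: 10.2
position: [441.0, -271.4, 239.0]
orientation: [0.705, -0.049, 0.706, 0.05]
ft_force: [-0.4, -0.6, 0.0]
width: 54.8
```

```bash
python3 -c "
from h import *
go([441,-271.6,126],8)
t=cam('top');s=cam('side')
c=lambda i,x,y,w,h,W,H:cv2.resize(i[y:y+h,x:x+w],(W,H),interpolation=cv2.INTER_CUBIC)
cv2.imwrite('pics/c2.png',np.hstack([c(t['image'],100,230,80,80,400,400),c(s['image'],140,200,100,160,250,400)]))
i=t['image'];H=cv2.cvtColor(i,cv2.COLOR_BGR2HSV);rp=cv2.inRange(H,(0,120,120),(8,255,255))|cv2.inRange(H,(172,120,120),(180,255,255))
q=np.argwhere(rp[240:285,125:165])[:,::-1]+[125,240];print(q.tolist())
"
```

```text
t 10.2 pos [ 441.  -271.4  239. ] xaxis [-4.e-04  0.e+00 -1.e+00] jawyaw 8.03 q [-0.57  0.21  1.65 -0.    1.28 -0.71] F [-0.4 -0.6  0. ] w 54.8
turn 0.03 share 0.0003
shift share [ 2.826e-01 -6.000e-04  1.000e-04]
[[139, 243], [139, 244], [139, 245], [139, 246], [139, 247], [139, 248], [139, 249], [139, 250], [139, 251], [139, 252], [139, 253], [139, 254], [139, 255], [139, 256], [139, 257], [139, 258], [139, 259], [138, 260], [139, 260], [134, 261], [135, 261], [134, 262], [135, 262], [134, 263], [135, 263], [134, 264], [135, 264], [134, 265], [135, 265], [134, 266], [135, 266], [134, 267], [135, 267], [134, 268], [135, 268], [134, 269], [135, 269]]
```

View pics/c2.png

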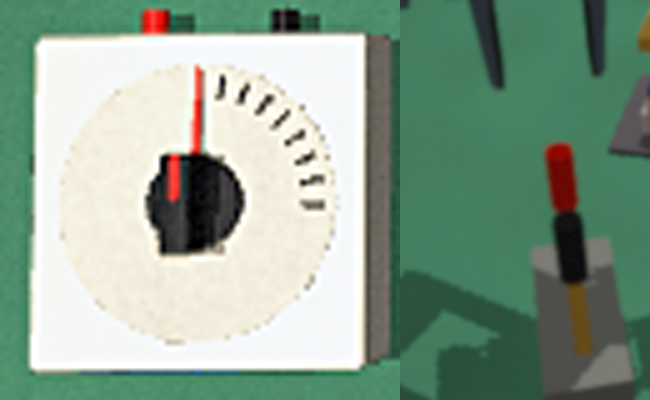

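The pointer, at (139,243)–(139,260), now lies on the red zero mark. The fingers straddle the red rod.

Call:
jog_arm(rows=[0,0,0,0.09,0,0,60,0,0,0,0.09,0,0,60,0,0,0,0.07,0,0,60,0,0,0,0.032,0,0,60,0,0,0,0,0,0,60,0,0,0,0,0,0,0,0,0,0,0,0,0,0,0,0,0,0,0,0,0,0,0,0,0,0,0,0,0,0,0,0,0,0,0,0,0,0,0,0,0,0,0,0,0,0,0,0,0], newtons=30)

```text
clock: 11.5
position: [441.5, -271.6, 126.9]
orientation: [0.706, -0.05, 0.705, 0.049]
ft_force: [-0.3, 0.0, 3.7]
width: 19.3
```

```bash
python3 -c "
from h import *
go([441,-271.6,316],8)"
```

```text
t 11.5 pos [ 441.5 -271.6  126.9] xaxis [ 1.e-03 -7.e-04 -1.e+00] jawyaw 8.02 q [-0.57  0.3   1.82 -0.    1.01 -0.71] F [-0.3  0.   3.7] w 19.3
turn 0.02 share 0.0002
shift share [-4.728e-01 -2.000e-04 -8.000e-04]
```

Call:
jog_arm(rows=[0,0,0,-0.03,0,0,0,0,0,0,-0.045,0,0,0,0,0,0,-0.06,0,0,0,0,0,0,-0.06,0,0,0,0,0,0,-0.06,0,0,0,0,0,0,-0.06,0,0,0,0,0,0,-0.06,0,0,0,0,0,0,-0.06,0,0,0,0,0,0,-0.04,0,0,0])

```text
clock: 12.4
position: [441.1, -271.4, 318.6]
orientation: [0.706, -0.05, 0.705, 0.049]
ft_force: [-0.0, 0.2, -0.6]
width: 19.4
```

```bash
python3 -c "
from h import *
go([517.3,-38.6,318]);print(ctrl.observe()['wrist_torque'])
"
```

```text
t 12.4 pos [ 441.1 -271.4  318.6] xaxis [ 0.0014 -0.001  -1.    ] jawyaw 8.02 q [-0.57  0.18  1.5  -0.    1.46 -0.71] F [-0.   0.2 -0.6] w 19.4
shift share [0.0012 0.5497 0.2697]
[-0.04503993 -0.10732275 -0.02245875]
```

Call:
jog_arm(rows=[0,0,0,0,0.05,0.025,0,0,0,0,0,0.085,0.042,0,0,0,0,0,0.09,0.044,0,0,0,0,0,0.09,0.044,0,0,0,0,0,0.09,0.044,0,0,0,0,0,0.085,0.0415,0,0,0,0,0,0.0597,0.029,0,0,0,0,0,0,0,0,0,0,0,0,0,0,0])

```text
clock: 13.3
position: [516.9, -38.4, 316.5]
orientation: [0.705, -0.05, 0.706, 0.05]
ft_force: [-0.0, -0.3, 0.1]
width: 19.4
```

```bash
python3 -c "
from h import *
go([517.3,-38.6,318])
t=cam('top');s=cam('side')
p=ctrl.observe()['position'];tip=[p[0],p[1],p[2]-116]
for n,d in(('t',t),('s',s)):print(n,proj(d,[tip,[p[0],p[1],p[2]],[517.3,-38.6,170],[517.3,-38.6,115]]).round(1).tolist())
c=lambda i,x,y,w,h,W,H:cv2.resize(i[y:y+h,x:x+w],(W,H),interpolation=cv2.INTER_CUBIC)
cv2.imwrite('pics/c3.png',np.hstack([c(t['image'],255,190,100,100,390,390),c(s['image'],190,100,100,150,400,600)[:390]]) if 0 else np.hstack([c(t['image'],255,190,100,100,390,500),c(s['image'],200,90,80,125,320,500)]))
"
```

```text
t 13.3 pos [516.9 -38.4 316.5] xaxis [-9.e-04 -7.e-04 -1.e+00] jawyaw 8.09 q [-0.1   0.18  1.5  -0.    1.46 -0.24] F [-0.  -0.3  0.1] w 19.4
shift share [-0.0039 -0.0006  0.0009]
t [[304.5, 247.5], [307.1, 247.0], [303.5, 247.4], [302.6, 247.6]]
s [[243.2, 176.8], [240.6, 125.4], [244.0, 189.0], [245.2, 210.3]]
```

View pics/c3.png

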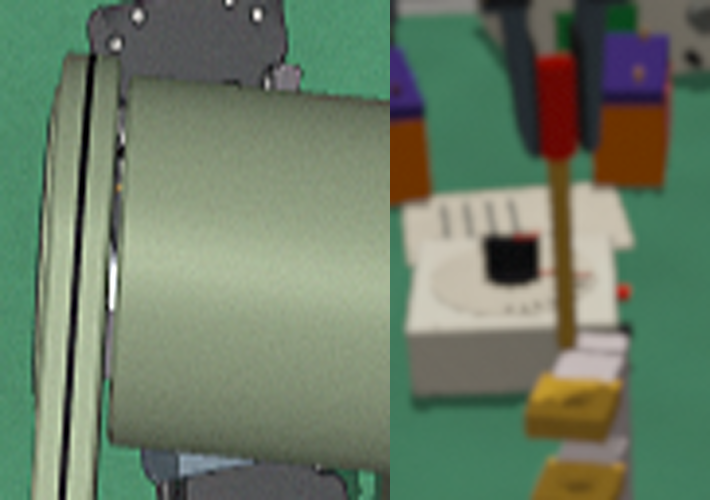

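The side crop shows the rod hanging vertical, its tip at about (244,177), directly over the upper bushing. Both are shifted by the same ~1 px from the prediction, so they agree with each other. The top view is blocked by the arm.

Call:
jog_arm(rows=[0,0,0,0.03,-0.0006,0.0009,0,0,0,0,0.02,0,0,0,0,0,0,0.01,0,0,0,0,0,0,0.01,0,0,0,0,0,0,0.01,0,0,0,0,0,0,0.01,0,0,0,0,0,0,0.01,0,0,0,0,0,0,0,0,0,0])

```text
clock: 14.2
position: [517.4, -38.8, 275.7]
orientation: [0.705, -0.049, 0.706, 0.049]
ft_force: [-0.1, -0.2, -1.8]
width: 19.4
```

```bash
python3 -c "
from h import *
go([517.3,-38.6,240]);print(ctrl.observe()['wrist_torque'])
"
```

```text
t 14.2 pos [517.4 -38.8 275.7] xaxis [-0.0011 -0.     -1.    ] jawyaw 8.02 q [-0.1   0.2   1.58 -0.    1.37 -0.24] F [-0.1 -0.2 -1.8] w 19.4
shift share [ 0.0893  0.0004 -0.0001]
[ 0.05516136 -0.10298492 -0.00359352]
```

Call:
jog_arm(rows=[0,0,0,0.0125,0,0,0,0,0,0,0.0125,0,0,0,0,0,0,0.0125,0,0,0,0,0,0,0.0125,0,0,0,0,0,0,0.0125,0,0,0,0,0,0,0.0125,0,0,0,0,0,0,0.0125,0,0,0,0,0,0,0.0125,0,0,0,0,0,0,0.0125,0,0,0,0,0,0,0.0125,0,0,0,0,0,0,0,0,0,0])

```text
clock: 15.3
position: [517.2, -38.8, 225.5]
orientation: [0.705, -0.049, 0.706, 0.049]
ft_force: [-0.1, -0.3, -0.9]
width: 19.5
```

```bash
python3 -c "
from h import *
go([517.3,-38.6,206]);print(ctrl.observe()['wrist_torque'])
s=cam('side')['image'][90:215,200:280];cv2.imwrite('pics/c4.png',cv2.resize(s,(384,600),interpolation=cv2.INTER_CUBIC))
"
```

```text
t 15.3 pos [517.2 -38.8 225.5] xaxis [-1.6e-03  1.0e-04 -1.0e+00] jawyaw 8.02 q [-0.1   0.22  1.67 -0.    1.25 -0.24] F [-0.1 -0.3 -0.9] w 19.5
shift share [0.0487 0.0004 0.0004]
[ 0.05476308 -0.12144024  0.00427819]
```

View pics/c4.png

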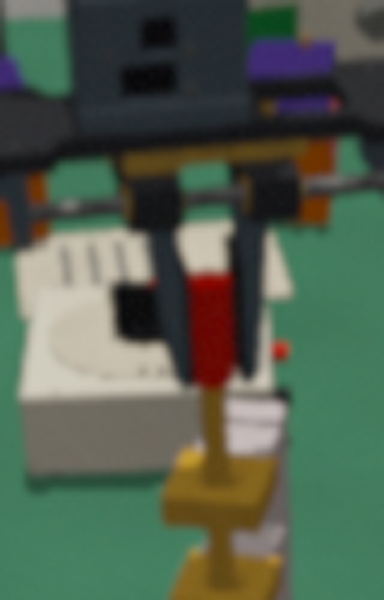

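The rod runs through the upper block and shows again between the blocks, entering the lower one. Side forces are about zero.

Call:
jog_arm(rows=[0,0,0,0.0125,0,0,0,0,0,0,0.0125,0,0,0,0,0,0,0.0125,0,0,0,0,0,0,0.005,0,0,0,0,0,0,0,0,0,0,0,0,0,0,0,0,0])

```text
clock: 15.95
position: [517.8, -38.9, 209.4]
orientation: [0.705, -0.049, 0.705, 0.049]
ft_force: [-0.7, -0.3, -1.0]
width: 19.7
```

Call:
jog_arm(rows=[0,0,0,0.0075,0,0,0,0,0,0,0.0075,0,0,0,0,0,0,0,0,0,0,0,0,0,0,0,0,0])

```text
clock: 16.35
position: [517.6, -38.8, 203.2]
orientation: [0.705, -0.049, 0.705, 0.049]
ft_force: [0.2, -0.0, -0.8]
width: 19.3
```

```bash
python3 -c "
from h import *
import time
f=[]
for i in range(6):
    cam('side');f.append(ctrl.observe()['ft_force'][2])
print(np.round(f,2));go([517.3,-38.6,195.8])
"
```

```text
[-1.11 -0.71 -0.55 -0.84 -0.14 -1.31]
t 16.65 pos [517.7 -38.9 203.4] xaxis [ 2.e-04 -1.e-04 -1.e+00] jawyaw 8.01 q [-0.1   0.24  1.71 -0.    1.2  -0.24] F [-0.2 -1.1 -1.3] w 19.4
shift share [ 0.019   0.0008 -0.001 ]
```

Call:
jog_arm(rows=[0,0,0,0.005,0,0,0,0,0,0,0.005,0,0,0,0,0,0,0,0,0,0,0,0,0,0,0,0,0])

```text
clock: 17.05
position: [517.9, -38.9, 199.6]
orientation: [0.706, -0.049, 0.705, 0.049]
ft_force: [0.1, -1.5, 1.2]
width: 19.3
```

```bash
cat > f.py <<'E'
from h import *
f=[];z=[]
for i in range(10):
    cam('side');o=ctrl.observe();f.append(o['ft_force']);z.append(o['position'][2])
print(np.mean(f,0).round(2),np.mean(z).round(2),o['clock'],o['width'])
E
python3 f.py
```

```text
[0.51 0.18 0.54] 199.5 17.55 19.85543310989763
```

Call:
jog_arm(rows=[0,0,0,0.005,0,0,0,0,0,0,0.004,0,0,0,0,0,0,0,0,0,0,0,0,0,0,0,0,0])

```text
clock: 17.95
position: [517.8, -38.9, 196.0]
orientation: [0.706, -0.049, 0.705, 0.049]
ft_force: [0.6, -0.3, 3.1]
width: 19.5
```

```bash
python3 f.py
```

```text
[0.58 0.15 2.8 ] 195.87 18.45 19.200465486877903
```

Call:
jog_arm(rows=[0,0,0,0.0025,0,0,0,0,0,0,0,0,0,0,0,0,0,0,0,0,0,0,0,0,0,0,0,0])

```text
clock: 18.85
position: [517.8, -38.8, 194.8]
orientation: [0.705, -0.049, 0.705, 0.049]
ft_force: [1.2, 0.3, 3.2]
width: 19.5
```

```bash
python3 f.py; python3 -c "
from h import *
t=cam('top')['image'];s=cam('side')['image']
cv2.imwrite('pics/c5.png',np.hstack([cv2.resize(s[120:320,140:340],(400,400),interpolation=cv2.INTER_CUBIC),cv2.resize(t[100:300],(400,400))[:, :] if 0 else cv2.resize(t,(400,400))]))"
```

```text
[0.99 0.07 3.56] 194.79 19.35 19.296005927611553
```

View pics/c5.png

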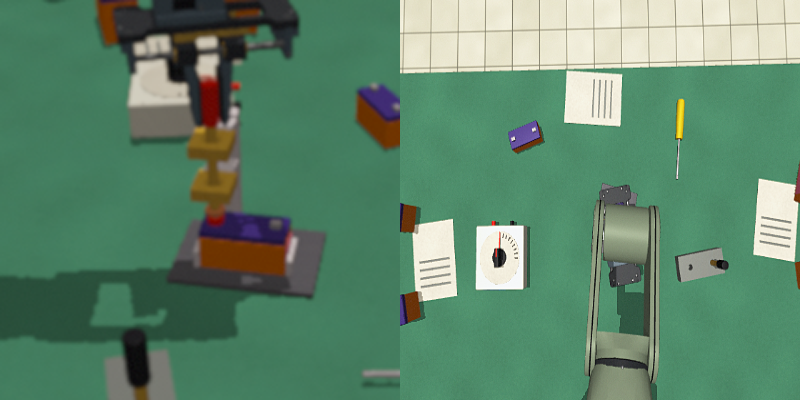

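The rod passes through both bushings onto the contact. The pointer is at zero, and the black rod, battery and screwdriver are where they were. The force rise of about 4.3 N means about 7 mm pressed, so I'm handing in.

```bash
python3 -c "
from workcell import ctrl
print(ctrl.sign_off())"
```

```text
the job is handed in; nothing more can be done
None
```

The job is done and handed in at about 19.4 s of the 64 s allowed, with the rod still gripped and pressing on the contact.

- **Knob:** I turned it anticlockwise until the wrist torque rose to 0.44 N m at the stop. The top view afterwards showed the pointer lying on the red zero mark, and it was still there in the last picture.
- **Rod:** I took it from the holder and fed it down through the upper and then the lower bushing. Side forces stayed at about 1 N or less.
- **Contact:** The force rise of about 4.3 N means it is pressed about 7.2 mm. The tool's travel past first contact gives about 7.0 mm, so the two agree on roughly halfway of 14 mm.
- **Other items:** The black rod, the spare battery and the screwdriver looked unmoved in the last picture.

The side camera disagreed with the top camera by about 1 px (roughly 2 mm). It showed the rod and the bushing shifted by the same amount, so it did not affect the fit. The arm hid the bushings in the top view, so I checked the insertion only from the side view and the forces.

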